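Fill the plating inspection tray

ROBOT

A 7-joint arm with a two-finger parallel gripper is mounted at the origin on the work surface. World frame = base frame: x ahead of the robot, y to its left, z up, the work surface at z = 0. Lengths are in m, angles in rad, forces in N, time in s.
With the tool pointing down it reaches from about 0.35 to 0.9 m from the base axis. Payload 8.1 kg.
Tool frame: the origin (TCP) lies at the very end of the fingers, on their centre line; the grasp point (between the pads) lies 19 mm behind it; z points along the fingers, y is the line along which they close (so a half turn about z gives the same grasp; the last joint's range is limited). The gripper opens to 92 mm and grips with 3 to 60 N. Pads are 19 mm wide; open, the fingers measure 130 mm over their backs; the gripper's body (75 mm by 190 mm) begins 47 mm behind the grasp point.
Start: joints at [1.157, 0.434, 0.025, 1.573, -0.012, 1.134, -0.075], TCP at [0.191, -0.595, 0.227] pointing down, gripper open.
Joint ranges: [-2.62, 2.62], [-0.44, 2.09], [-1.27, 1.32], [0.08, 2.57], [-1.32, 4.46], [0.12, 2], [-2.74, 2.74]. Speed limits (rad/s): [2.22, 2.22, 3.01, 3.01, 3.14, 3.14, 3.14].

INTERFACE

Orientations are given as a rotation vector (axis times angle).
In Python, from cell import arm gives the robot as it stands.
- The arm moves only by the shell command python3 -m pendant 'ROWS' [FORCE]. ROWS is a JSON object of lists of equal length, an entry for each row: "slide": the shift along the tool's x, y, z in units of 0.3 m (1.0 is 0.3 m), a list of three; "dr": the turn, a rotation vector about the tool's x, y, z in units of 0.12 rad (1.0 is 0.12 rad), a list of three; "claw": the opening, from 0 (shut) to 1 (fully open). In form: {"slide": [[tx, ty, tz], ...], "dr": [[ax, ay, az], ...], "claw": [claw, ...]}. A call has 1 to 10 rows; each row shifts and turns the commanded pose from where the row before left it, along the tool's axes as they then stand; what a row does not reach is not made up. A row lasts 1/10 s, in which the tool goes at most 50 mm and 8.59 degrees, less where a joint would pass 70% of its speed; a pose out of reach is approached as far as the arm can. A call with a number of a shift or a turn outside -1 to 1 is refused whole. A call with a gripper value outside its range is refused whole. The fingers move at their own pace and stop on an object; FORCE is the grip in N (left out, the last holds). Time passes only in rows, so rows that do not move let the fingers close. It gives the time, the measured TCP pose, the force, the opening and the grip force at its end, in the units of the state.
- arm.observe(): the state, without advancing time (a new reading comes with each control period).
- arm.get_image(name): name is "scene" or "top"; returns the picture (480x640x3 uint8, red, green, blue); there is no depth.
- arm.calibration(name): a dict with "K" (3x3 intrinsics, pixels), "xyz" and "orientation" of the camera in the world. Camera axes: x right, y up, looking along -z (the intrinsics and any distortion apply to the point x, -y, -z); pixel columns grow to the right and rows downward; lengths in m; the calibration is good to about 2 mm. A picture is of the moment at which its call begins. calibration takes no time and is no camera call.
- arm.sign_off(): hands the job in; it is judged then, once.
The state is a dict: "clock": time; "joints": joint angles; "dq": joint speeds; "joint_efforts": joint torques, N m; "position": TCP position; "ee_rot": TCP orientation; "force": force on the tool from outside, world axes, zero at the start; "ft_torque": the same for the moment, N m; "width": opening from 0.0 (shut) to 1.0 (fully open); "gripper_force": force on a finger pad.
Only numpy, scipy, OpenCV 4.12 (cv2) and the standard library are available. Lean on these libraries where they do the work, as an engineer would, in place of code of your own. Each camera call takes 0.05 s, during which the arm holds its last target. There are 200 camera calls.

TASK

Collect the four nickel-plated (silver) latches into the steel inspection tray: lay each one flat in the middle of the pocket whose floor pad has the colour of its handle, upright with the handle on top and lengthwise along the pocket. Set each down rather than dropping it, and leave the two copper-coloured, unplated latches where they are.

Things in the scene. Friction and masses are not known exactly. Their poses are not given: they have to be found in the camera images.
- latch_orange: silver (nickel) latch, orange handle: plate 70 x 40 x 5 mm, round boss (dia 22) up to 18 mm, then a bar handle 44 mm long, 20 wide, from 18 to 44 mm height, gripped across its width. About 0.12 kg, loose, flat on the bench. Origin: centre of underside; x along plate and handle, y across, z up. Nuts and collars up to 14 mm high lie among the latches.
- latch_blue: silver (nickel) latch, blue handle: plate 70 x 40 x 5 mm, round boss (dia 22) up to 18 mm, then a bar handle 44 mm long, 20 wide, from 18 to 44 mm height, gripped across its width. About 0.12 kg, loose, flat on the bench. Origin: centre of underside; x along plate and handle, y across, z up. Nuts and collars up to 14 mm high lie among the latches.
- latch_yellow: silver (nickel) latch, yellow handle: plate 70 x 40 x 5 mm, round boss (dia 22) up to 18 mm, then a bar handle 44 mm long, 20 wide, from 18 to 44 mm height, gripped across its width. About 0.12 kg, loose, flat on the bench. Origin: centre of underside; x along plate and handle, y across, z up. Nuts and collars up to 14 mm high lie among the latches.
- latch_black: silver (nickel) latch, black handle: plate 70 x 40 x 5 mm, round boss (dia 22) up to 18 mm, then a bar handle 44 mm long, 20 wide, from 18 to 44 mm height, gripped across its width. About 0.12 kg, loose, flat on the bench. Origin: centre of underside; x along plate and handle, y across, z up. Nuts and collars up to 14 mm high lie among the latches.
- raw_orange: look-alike: reddish-brown copper-coloured, unplated latch with orange handle; same shape, size and axes as the silver ones. Loose; stays where it is.
- raw_blue: look-alike: reddish-brown copper-coloured, unplated latch with blue handle; same shape, size and axes as the silver ones. Loose; stays where it is.
- pad_orange: orange floor pad, 84 x 62 x 2 mm, of one of the 4 pockets of the fixed steel tray. Origin: centre of its underside and of the pocket; its top is 2 mm above that, 6 mm above the bench; x along the pocket, y across. Pocket 90 x 68 mm inside, walls 4 mm thick, up to 14 mm above the bench; pockets lie 2 by 2, 94 mm (x) and 72 mm (y) apart, colours in any pocket.
- pad_blue: blue floor pad, 84 x 62 x 2 mm, of one of the 4 pockets of the fixed steel tray. Origin: centre of its underside and of the pocket; its top is 2 mm above that, 6 mm above the bench; x along the pocket, y across. Pocket 90 x 68 mm inside, walls 4 mm thick, up to 14 mm above the bench; pockets lie 2 by 2, 94 mm (x) and 72 mm (y) apart, colours in any pocket.
- pad_yellow: yellow floor pad, 84 x 62 x 2 mm, of one of the 4 pockets of the fixed steel tray. Origin: centre of its underside and of the pocket; its top is 2 mm above that, 6 mm above the bench; x along the pocket, y across. Pocket 90 x 68 mm inside, walls 4 mm thick, up to 14 mm above the bench; pockets lie 2 by 2, 94 mm (x) and 72 mm (y) apart, colours in any pocket.
- pad_black: black floor pad, 84 x 62 x 2 mm, of one of the 4 pockets of the fixed steel tray. Origin: centre of its underside and of the pocket; its top is 2 mm above that, 6 mm above the bench; x along the pocket, y across. Pocket 90 x 68 mm inside, walls 4 mm thick, up to 14 mm above the bench; pockets lie 2 by 2, 94 mm (x) and 72 mm (y) apart, colours in any pocket.
Not all that is in view belongs to the job. Leave any green, pink or purple look-alike of the latch_blue alone.

How it is judged:
By the outcome, as a careful person would: the job done as asked, in the order asked, and still so for the second after the job is handed in, with the robot touching nothing.
It also fails if it takes over 96 s, if anything falls off the work surface, if the arm or the gripper's body presses on something with over 40 N, if the wrist force passes 120 N, or if a joint passes its speed limit or range.

## Working session

There is one attempt and no reset: what is moved stays moved. The work goes in short steps, Python scripts to look and compute and a shell command to move; the robot and the scene stay as the last step left them, time stands still between calls to the robot, and variables do not carry over. Pictures are saved under pics/ and viewed, at most 14 in all, crops included, and the job is handed in when it is done.

```bash
ls; mkdir -p pics
python3 - <<'E'
from cell import arm
import cv2
s=arm.observe(); print({k:s[k] for k in('clock','position','ee_rot','width','force')})
for n in('scene','top'):
    c=arm.calibration(n); print(n,c)
    cv2.imwrite(f'pics/{n}0.png',arm.get_image(n)[:,:,::-1])
E
```

```text
pics
{'clock': 0.0, 'position': array([ 0.19093045, -0.59455357,  0.22592979]), 'ee_rot': array([-3.10215336e+00, -4.85969204e-01,  6.31817882e-04]), 'width': 0.9988498599168086, 'force': array([-0.18479553, -1.10998032, -0.17611649])}
scene {'K': array([[528.69498956,   0.        , 318.52457519],
       [  0.        , 528.69498956, 236.71362169],
       [  0.        ,   0.        ,   1.        ]]), 'xyz': array([ 1.20130576, -0.1774118 ,  1.02137073]), 'orientation': array([0.50689536, 0.44290904, 1.33296679])}
top {'K': array([[599.09441188,   0.        , 313.28904551],
       [  0.        , 599.09441188, 242.07581279],
       [  0.        ,   0.        ,   1.        ]]), 'xyz': array([ 0.34324368, -0.05727973,  1.51812322]), 'orientation': array([ 0.09903282, -0.07419051, -1.59093851])}
```

View pics/scene0.png

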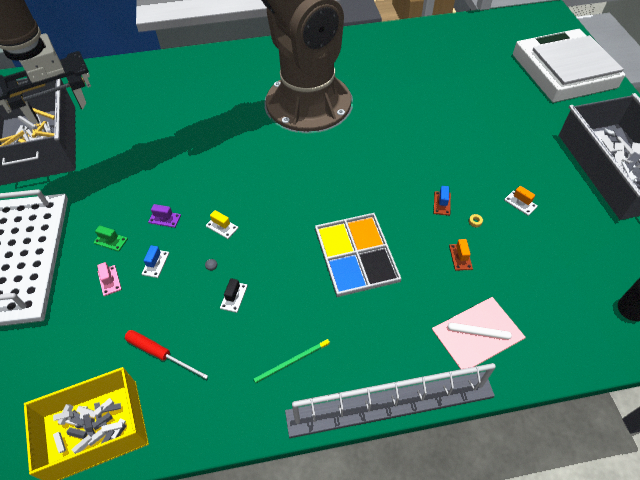

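View pics/top0.png

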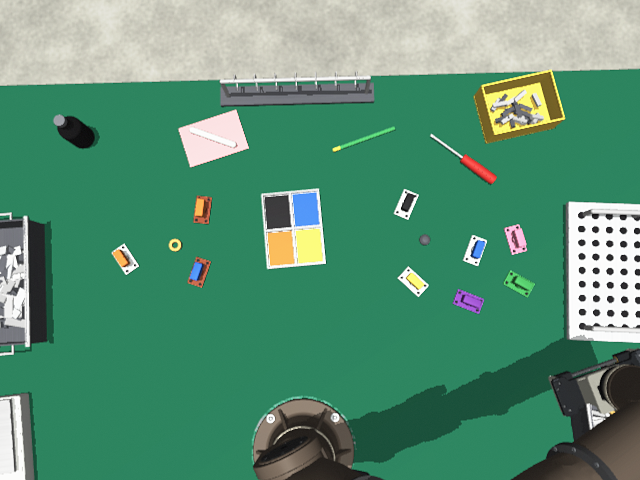

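The scene view shows silver latches: orange (521,199), yellow (221,222), blue (153,259), black (233,294). The copper ones are at (443,200) and (461,254), and the tray is at (357,253). In the top view the silver latches are orange (124,259), black (406,204), blue (475,250) and yellow (412,281). The pads there are black (277,211), blue (306,209), orange (281,248) and yellow (310,246).

```bash
cat > h.py <<'E'
import numpy as np, cv2
from cell import arm
from scipy.spatial.transform import Rotation as R
C={n:arm.calibration(n) for n in('scene','top')}
def rays(n,p):
    c=C[n]; p=np.atleast_2d(p).astype(float); K=c['K']
    d=np.c_[(p[:,0]-K[0,2])/K[0,0],-(p[:,1]-K[1,2])/K[1,1],-np.ones(len(p))]
    return c['xyz'],R.from_rotvec(c['orientation']).apply(d)
def onplane(n,p,z):
    o,d=rays(n,p); return o+d*((z-o[2])/d[:,2])[:,None]
def tri(p1,p2):
    (a,u),(b,v)=rays('scene',p1),rays('top',p2); u,v=u[0],v[0]
    s=np.linalg.lstsq(np.c_[u,-v],b-a,rcond=None)[0]; P,Q=a+u*s[0],b+v*s[1]
    return (P+Q)/2,np.linalg.norm(P-Q)
def mask(im,col):
    hsv=cv2.cvtColor(im,cv2.COLOR_RGB2HSV); H,S,V=[hsv[:,:,i].astype(int) for i in range(3)]
    m={'orange':(H>12)&(H<=22)&(S>150)&(V>120),'yellow':(H>22)&(H<35)&(S>130)&(V>120),
     'blue':(H>98)&(H<118)&(S>120)&(V>80),'black':(V<60),'silver':(S<70)&(V>130)}[col]
    return m.astype(np.uint8)
def blob(m,c,r=25):
    "component nearest pixel c"
    n,l,st,ce=cv2.connectedComponentsWithStats(m)
    ok=[i for i in range(1,n) if st[i,4]>15 and np.hypot(*(ce[i]-c))<r]
    i=min(ok,key=lambda i:np.hypot(*(ce[i]-c))); return ce[i],st[i,4],l==i
E
cat > m1.py <<'E'
from h import *
I={n:cv2.cvtColor(cv2.imread(f'pics/{n}0.png'),cv2.COLOR_BGR2RGB) for n in C}
L={'orange':((521,199),(124,259)),'blue':((153,259),(475,250)),'yellow':((221,222),(412,281)),'black':((233,294),(406,204))}
P={'orange':((367,232),(281,248)),'blue':((347,272),(306,209)),'yellow':((336,240),(310,246)),'black':((380,266),(277,211))}
for c in L:
    b=[blob(mask(I[n],c),L[c][k]) for k,n in enumerate(C)]
    X,g=tri(b[0][0],b[1][0]); print(c,'handle blob',[x[1] for x in b],X.round(4),'gap',g.round(4))
    for k,n in enumerate(C):
        m=mask(I[n],'silver'); yy,xx=np.nonzero(m); s=np.hypot(xx-L[c][k][0],yy-L[c][k][1])<24
        Q=onplane(n,np.c_[xx,yy][s],.005)[:,:2]
        r=cv2.minAreaRect((Q*1000).astype(np.float32)); print('   plate',n,s.sum(),np.round(r[0],1),np.round(r[1],1),round(r[2],1))
for c in P:
    b=[blob(mask(I[n],c),P[c][k]) for k,n in enumerate(C)]
    X,g=tri(b[0][0],b[1][0]); print(c,'pad',X.round(4),'gap',g.round(4))
    for k,n in enumerate(C):
        yy,xx=np.nonzero(b[k][2]); r=cv2.minAreaRect((onplane(n,np.c_[xx,yy],.006)[:,:2]*1000).astype(np.float32))
        print('   ',n,np.round(r[0],1),np.round(r[1],1),round(r[2],1))
E
python3 m1.py
python3 - <<'E'
import cv2,numpy as np
a=cv2.imread('pics/top0.png');b=cv2.imread('pics/scene0.png')
cs=[(a,124,259),(a,475,250),(a,412,281),(a,406,204),(b,521,199),(b,153,259),(b,221,222),(b,233,294)]
t=[cv2.resize(i[y-20:y+20,x-20:x+20],(200,200),interpolation=0) for i,x,y in cs]
cv2.imwrite('pics/crop.png',np.vstack([np.hstack(t[:4]),np.hstack(t[4:])]))
E
```

```text
orange handle blob [np.int32(159), np.int32(105)] [0.4791 0.4463 0.042 ] gap 0.0004
   plate scene 255 [476.6 447.1] [70.2 41.4] 34.7
   plate top 267 [478.8 446.6] [72.5 41.9] 33.8
blue handle blob [np.int32(243), np.int32(148)] [ 0.4811 -0.442   0.034 ] gap 0.0008
   plate scene 275 [ 480.6 -442. ] [40.4 71.4] 67.4
   plate top 289 [ 481.2 -442.1] [42.1 72.4] 67.4
yellow handle blob [np.int32(211), np.int32(71)] [ 0.4054 -0.2838  0.0349] gap 0.0015
   plate scene 252 [ 404.8 -283.3] [70.7 41.3] 45.8
   plate top 312 [ 405.8 -283.2] [71.6 42.3] 45.6
black handle blob [np.int32(204), np.int32(123)] [ 0.6037 -0.2727  0.034 ] gap 0.0012
   plate scene 294 [ 602.6 -272.5] [39.9 71.6] 65.1
   plate top 308 [ 603.6 -273. ] [42.  72.6] 65.0
orange pad [0.4968 0.0484 0.0101] gap 0.0003
    scene [492.8  49.3] [80.6 61.5] 3.8
    top [497.7  48.9] [81.4 59.5] 3.9
blue pad [ 0.5951 -0.0166  0.009 ] gap 0.0003
    scene [592.2 -15.9] [81.6 62.2] 3.9
    top [595.8 -16.6] [81.4 59.6] 4.1
yellow pad [ 0.5172 -0.0384  0.0351] gap 0.0226
    scene [497.9 -22.8] [80.9 62. ] 4.1
    top [515.1 -50. ] [60.2  8.3] 10.9
black pad [0.6129 0.0528 0.0439] gap 0.011
    scene [588.3  55.7] [78.6 60.2] 4.2
    top [609.1  57. ] [43.5 57.5] 4.0
```

View pics/crop.png

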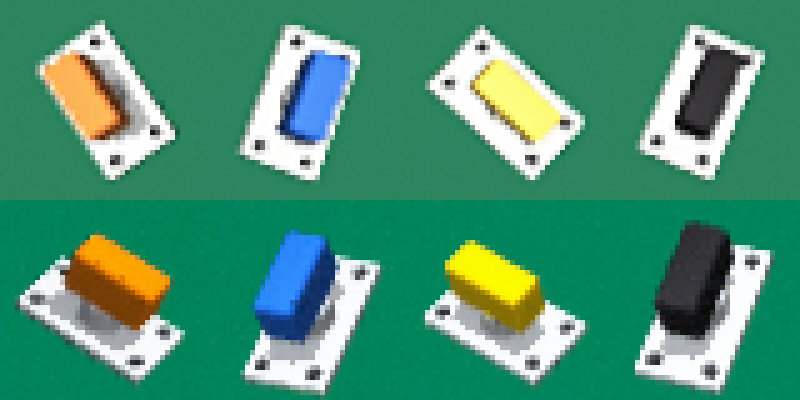

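The crops confirm all four silver latches: white plates, with handles about 34–42 mm up by triangulation. Plate rectangles measure about 71 x 41 mm in both views and their centres agree within about 2 mm. The pads fit a tray centre of (546.7, 16.1) mm at yaw 4°. I'll take blue first because it's nearest.

```bash
cat > go.py <<'E'
# usage: go.py x_mm y_mm z_mm yaw_deg -> turn first, then slide, in tool units
import sys; from h import *
x,y,z,w=map(float,sys.argv[1:5]); s=arm.observe()
A=R.from_rotvec(s['ee_rot']); B=R.from_euler('z',w,degrees=True)*R.from_euler('x',180,degrees=True)
t=B.inv().apply(np.array([x,y,z])/1000-s['position'])
print('dr',((A.inv()*B).as_rotvec()/.12).round(2),'slide',(t/.3).round(3),'min rows',round(np.linalg.norm(t)/.045,1),'clock',round(s['clock'],2),'pos',s['position'].round(4),'F',np.round(s['force'],1),'width',round(s['width'],3),'j',np.round(s['joints'],2))
E
python3 go.py 481 -442 100 -22.6
```

```text
dr [-0.01  0.01  5.88] slide [ 0.697 -0.841  0.42 ] min rows 7.8 clock 0.1 pos [ 0.1909 -0.5946  0.226 ] F [ 0.1 -0.2 -0.2] width 1.002 j [ 1.16  0.44  0.02  1.57 -0.01  1.13 -0.08]
```

```bash
python3 -m pendant '{"slide":[[0,0,0],[0,0,0],[0,0,0],[0,0,0],[0,0,0],[0,0,0],[0,0,0]],"dr":[[0,0,0.98],[0,0,0.98],[0,0,0.98],[0,0,0.98],[0,0,0.98],[0,0,0.98],[0,0,0]],"claw":[0.6,0.6,0.6,0.6,0.6,0.6,0.6]}' 20
python3 -m pendant '{"slide":[[0.077,-0.093,0.047],[0.077,-0.093,0.047],[0.077,-0.093,0.047],[0.077,-0.093,0.047],[0.077,-0.093,0.047],[0.077,-0.093,0.047],[0.077,-0.093,0.047],[0.077,-0.093,0.047],[0.077,-0.093,0.047],[0,0,0]],"dr":[[0,0,0],[0,0,0],[0,0,0],[0,0,0],[0,0,0],[0,0,0],[0,0,0],[0,0,0],[0,0,0],[0,0,0]],"claw":[0.6,0.6,0.6,0.6,0.6,0.6,0.6,0.6,0.6,0.6]}'
python3 go.py 481 -442 14 -22.6
```

```text
clock: 0.8
position: [0.1911, -0.5948, 0.2263]
ee_rot: [-3.079, 0.619, 0.001]
force: [-0.6, -0.0, -0.4]
width: 0.601
gripper_force: 0.0
clock: 1.8
position: [0.4848, -0.4372, 0.0972]
ee_rot: [-3.079, 0.597, 0.001]
force: [-0.0, 1.2, 0.0]
width: 0.6
gripper_force: 0.0
dr [-0.04  0.01  0.1 ] slide [-0.006  0.02   0.277] min rows 1.9 clock 1.8 pos [ 0.4848 -0.4372  0.0972] F [-0.   1.2  0. ] width 0.6 j [ 0.58  0.6   0.11  1.64 -0.08  0.9  -1.23]
```

```bash
python3 -m pendant '{"slide":[[0,0,0],[0,0,0]],"dr":[[0,0,0],[0,0,0]],"claw":[0.6,0.6]}' >/dev/null
python3 go.py 481 -442 14 -22.6
```

```text
dr [ 0.01  0.   -0.  ] slide [ 0.005 -0.01   0.287] min rows 1.9 clock 2.0 pos [ 0.4785 -0.4443  0.1   ] F [-0.   0.4  0.4] width 0.599 j [ 0.59  0.6   0.12  1.64 -0.08  0.91 -1.23]
```

```bash
python3 -m pendant '{"slide":[[0,0,0.08],[0,0,0.08],[0,0,0],[0,0,0],[0,0,0]],"dr":[[0,0,0],[0,0,0],[0,0,0],[0,0,0],[0,0,0]],"claw":[0.6,0.6,0.6,0.6,0.6]}' >/dev/null
python3 go.py 481 -442 14 -22.6
```

```text
dr [ 0.01 -0.02 -0.01] slide [ 0.001 -0.009  0.131] min rows 0.9 clock 2.5 pos [ 0.4798 -0.4445  0.0534] F [0.7 0.2 0.9] width 0.603 j [ 0.59  0.65  0.11  1.68 -0.09  0.82 -1.22]
```

```bash
python3 -m pendant '{"slide":[[0.001,-0.006,0.03],[0,0,0.05],[0,0,0.05],[0,0,0],[0,0,0],[0,0,0],[0,0,0]],"dr":[[0,0,0],[0,0,0],[0,0,0],[0,0,0],[0,0,0],[0,0,0],[0,0,0]],"claw":[0.6,0.6,0.6,0.6,0.6,0.6,0.6]}' >/dev/null
python3 go.py 481 -442 14 -22.6
```

```text
dr [ 0.   -0.01 -0.  ] slide [ 0.    -0.    -0.002] min rows 0.0 clock 3.2 pos [ 0.4809 -0.4421  0.0133] F [0.7 0.  0.3] width 0.6 j [ 0.6   0.7   0.1   1.7  -0.1   0.74 -1.22]
```

Settled on target; close and lift.

```bash
python3 -m pendant '{"slide":[[0,0,0],[0,0,0],[0,0,0],[0,0,0],[0,0,0],[0,0,0]],"dr":[[0,0,0],[0,0,0],[0,0,0],[0,0,0],[0,0,0],[0,0,0]],"claw":[0.1,0.1,0.1,0.1,0.1,0.1]}' 25
python3 -m pendant '{"slide":[[0,0,-0.04],[0,0,-0.08],[0,0,-0.1],[0,0,-0.08],[0,0,0],[0,0,0]],"dr":[[0,0,0],[0,0,0],[0,0,0],[0,0,0],[0,0,0],[0,0,0]],"claw":[0.1,0.1,0.1,0.1,0.1,0.1]}'
python3 go.py 596.1 -16.5 100 4
```

```text
clock: 3.8
position: [0.4806, -0.4418, 0.0129]
ee_rot: [3.08, -0.616, 0.0]
force: [-0.3, -0.2, 0.6]
width: 0.223
gripper_force: 25.0
clock: 4.4
position: [0.4808, -0.4418, 0.1036]
ee_rot: [3.08, -0.616, 0.002]
force: [-0.4, 0.4, -1.4]
width: 0.222
gripper_force: 25.0
dr [ 0.   -0.01 -3.87] slide [ 0.482 -1.387  0.012] min rows 9.8 clock 4.4 pos [ 0.4808 -0.4418  0.1036] F [-0.4  0.4 -1.4] width 0.222 j [ 0.58  0.59  0.12  1.64 -0.08  0.91 -1.23]
```

```bash
python3 -m pendant '{"slide":[[0,0,0],[0,0,0],[0,0,0],[0,0,0],[0,0,0],[0,0,0],[0,0,0]],"dr":[[0,0,-0.6],[0,0,-0.8],[0,0,-0.8],[0,0,-0.8],[0,0,-0.6],[0,0,-0.27],[0,0,0]],"claw":[0.1,0.1,0.1,0.1,0.1,0.1,0.1]}' >/dev/null
python3 -m pendant '{"slide":[[0.03,-0.085,0],[0.045,-0.13,0],[0.045,-0.13,0],[0.045,-0.13,0],[0.045,-0.13,0],[0.045,-0.13,0],[0.045,-0.13,0],[0.045,-0.13,0],[0.045,-0.13,0],[0.042,-0.12,0]],"dr":[[0,0,0],[0,0,0],[0,0,0],[0,0,0],[0,0,0],[0,0,0],[0,0,0],[0,0,0],[0,0,0],[0,0,0]],"claw":[0.1,0.1,0.1,0.1,0.1,0.1,0.1,0.1,0.1,0.1]}' >/dev/null
python3 -m pendant '{"slide":[[0.03,-0.08,0],[0.02,-0.062,0],[0,0,0],[0,0,0],[0,0,0],[0,0,0],[0,0,0]],"dr":[[0,0,0],[0,0,0],[0,0,0],[0,0,0],[0,0,0],[0,0,0],[0,0,0]],"claw":[0.1,0.1,0.1,0.1,0.1,0.1,0.1]}' >/dev/null
python3 go.py 596.1 -16.5 50 4
```

```text
dr [ 0.    0.   -0.02] slide [ 0.001 -0.004  0.176] min rows 1.2 clock 6.8 pos [ 0.5958 -0.0177  0.1028] F [ 0.2 -0.4 -1.1] width 0.223 j [-0.03  0.52 -0.04  1.78  0.03  0.85 -1.59]
```

```bash
python3 -m pendant '{"slide":[[0,-0.003,0.05],[0,0,0.07],[0,0,0.07],[0,0,0.05],[0,0,0.025],[0,0,0],[0,0,0],[0,0,0],[0,0,0]],"dr":[[0,0,0],[0,0,0],[0,0,0],[0,0,0],[0,0,0],[0,0,0],[0,0,0],[0,0,0],[0,0,0]],"claw":[0.1,0.1,0.1,0.1,0.1,0.1,0.1,0.1,0.1]}' >/dev/null
python3 go.py 596.1 -16.5 19 4
```

```text
dr [ 0.   -0.01 -0.  ] slide [-0.001  0.003  0.017] min rows 0.1 clock 7.7 pos [ 0.5965 -0.0157  0.0241] F [ 0.  -1.1 -1.8] width 0.221 j [-0.04  0.62 -0.04  1.84  0.04  0.68 -1.6 ]
```

```bash
python3 -m pendant '{"slide":[[-0.001,0.002,0.006],[0,0,0.005],[0,0,0.004],[0,0,0.002],[0,0,0],[0,0,0],[0,0,0]],"dr":[[0,0,0],[0,0,0],[0,0,0],[0,0,0],[0,0,0],[0,0,0],[0,0,0]],"claw":[0.1,0.1,0.1,0.1,0.1,0.1,0.1]}' 
python3 go.py 596.1 -16.5 19 4
```

```text
clock: 8.4
position: [0.5956, -0.0164, 0.0188]
ee_rot: [3.14, 0.109, 0.0]
force: [-3.2, -0.4, 6.6]
width: 0.224
gripper_force: 25.0
dr [ 0. -0. -0.] slide [ 0.002  0.    -0.001] min rows 0.0 clock 8.4 pos [ 0.5956 -0.0164  0.0188] F [-3.2 -0.4  6.6] width 0.224 j [-0.03  0.63 -0.04  1.84  0.04  0.67 -1.6 ]
```

Contact at the expected height (Fz about 7 N). Release, raise, and plan the yellow pick.

```bash
python3 -m pendant '{"slide":[[0,0,0],[0,0,0],[0,0,0],[0,0,0],[0,0,-0.06],[0,0,-0.1],[0,0,-0.1],[0,0,-0.05],[0,0,0],[0,0,0]],"dr":[[0,0,0],[0,0,0],[0,0,0],[0,0,0],[0,0,0],[0,0,0],[0,0,0],[0,0,0],[0,0,0],[0,0,0]],"claw":[0.3,0.4,0.45,0.45,0.45,0.45,0.45,0.45,0.45,0.45]}' 
python3 go.py 405 -283 100 45.6
```

```text
clock: 9.4
position: [0.5954, -0.0163, 0.1109]
ee_rot: [3.14, 0.109, -0.0]
force: [0.8, 0.2, -0.3]
width: 0.45
gripper_force: 0.0
dr [ 0.    0.   -6.05] slide [-1.079  0.168  0.036] min rows 7.3 clock 9.4 pos [ 0.5954 -0.0163  0.1109] F [ 0.8  0.2 -0.3] width 0.45 j [-0.03  0.51 -0.04  1.78  0.03  0.86 -1.59]
```

```bash
python3 -m pendant '{"slide":[[0,0,0],[0,0,0],[0,0,0],[0,0,0],[0,0,0],[0,0,0],[0,0,0],[0,0,0]],"dr":[[0,0,-0.7],[0,0,-0.95],[0,0,-0.95],[0,0,-0.95],[0,0,-0.95],[0,0,-0.95],[0,0,-0.6],[0,0,0]],"claw":[0.6,0.6,0.6,0.6,0.6,0.6,0.6,0.6]}' >/dev/null
python3 -m pendant '{"slide":[[-0.09,0.014,0],[-0.13,0.02,0.005],[-0.13,0.02,0.005],[-0.13,0.02,0.005],[-0.13,0.02,0.005],[-0.13,0.02,0.005],[-0.13,0.02,0.005],[-0.13,0.02,0.006],[-0.05,0.01,0],[-0.028,0.004,0]],"dr":[[0,0,0],[0,0,0],[0,0,0],[0,0,0],[0,0,0],[0,0,0],[0,0,0],[0,0,0],[0,0,0],[0,0,0]],"claw":[0.6,0.6,0.6,0.6,0.6,0.6,0.6,0.6,0.6,0.6]}' >/dev/null
python3 -m pendant '{"slide":[[0,0,0.05],[0,0,0.05],[0,0,0],[0,0,0],[0,0,0],[0,0,0],[0,0,0]],"dr":[[0,0,0],[0,0,0],[0,0,0],[0,0,0],[0,0,0],[0,0,0],[0,0,0]],"claw":[0.6,0.6,0.6,0.6,0.6,0.6,0.6]}' >/dev/null
python3 go.py 405.5 -283.2 13 45.6
```

```text
dr [ 0.01 -0.   -0.  ] slide [-0.002  0.001  0.193] min rows 1.3 clock 11.9 pos [ 0.4056 -0.2826  0.0709] F [ 0.5 -0.9  0.3] width 0.601 j [ 0.65  0.44 -0.19  2.05  0.13  0.67 -0.41]
```

```bash
python3 -m pendant '{"slide":[[-0.001,0.001,0.04],[0,0,0.06],[0,0,0.06],[0,0,0.033],[0,0,0],[0,0,0],[0,0,0],[0,0,0],[0,0,0]],"dr":[[0,0,0],[0,0,0],[0,0,0],[0,0,0],[0,0,0],[0,0,0],[0,0,0],[0,0,0],[0,0,0]],"claw":[0.6,0.6,0.6,0.6,0.6,0.6,0.6,0.6,0.6]}' >/dev/null
python3 go.py 405.5 -283.2 13 45.6
python3 -m pendant '{"slide":[[0,0,0],[0,0,0],[0,0,0],[0,0,0],[0,0,0],[0,0,0]],"dr":[[0,0,0],[0,0,0],[0,0,0],[0,0,0],[0,0,0],[0,0,0]],"claw":[0.1,0.1,0.1,0.1,0.1,0.1]}' 25
python3 -m pendant '{"slide":[[0,0,-0.04],[0,0,-0.08],[0,0,-0.1],[0,0,-0.08],[0,0,0],[0,0,0]],"dr":[[0,0,0],[0,0,0],[0,0,0],[0,0,0],[0,0,0],[0,0,0]],"claw":[0.1,0.1,0.1,0.1,0.1,0.1]}' | grep width
python3 go.py 502.3 -23.1 100 4
```

```text
dr [ 0.01 -0.   -0.  ] slide [-0. -0.  0.] min rows 0.0 clock 12.8 pos [ 0.4056 -0.2832  0.0131] F [ 0.3 -0.2  0.8] width 0.601 j [ 0.63  0.53 -0.17  2.09  0.17  0.53 -0.44]
clock: 13.4
position: [0.4053, -0.2831, 0.0125]
ee_rot: [2.896, 1.217, 0.0]
force: [0.2, -1.1, -0.2]
width: 0.224
gripper_force: 25.0
width: 0.22
dr [ 0.01 -0.    6.05] slide [ 0.383 -0.842  0.011] min rows 6.2 clock 14.0 pos [ 0.4053 -0.2831  0.1032] F [ 0.6  1.1 -2.9] width 0.22 j [ 0.66  0.39 -0.21  2.02  0.11  0.75 -0.39]
```

```bash
python3 -m pendant '{"slide":[[0,0,0],[0,0,0],[0,0,0],[0,0,0],[0,0,0],[0,0,0],[0,0,0],[0,0,0]],"dr":[[0,0,0.7],[0,0,0.95],[0,0,0.95],[0,0,0.95],[0,0,0.95],[0,0,0.95],[0,0,0.6],[0,0,0]],"claw":[0.1,0.1,0.1,0.1,0.1,0.1,0.1,0.1]}' >/dev/null
python3 -m pendant '{"slide":[[0.03,-0.07,0],[0.055,-0.12,0],[0.055,-0.12,0],[0.055,-0.12,0],[0.055,-0.12,0],[0.055,-0.12,0],[0.055,-0.12,0],[0.023,-0.052,0],[0,0,0],[0,0,0]],"dr":[[0,0,0],[0,0,0],[0,0,0],[0,0,0],[0,0,0],[0,0,0],[0,0,0],[0,0,0],[0,0,0],[0,0,0]],"claw":[0.1,0.1,0.1,0.1,0.1,0.1,0.1,0.1,0.1,0.1]}' >/dev/null
python3 -m pendant '{"slide":[[0,0,0.05],[0,0,0.05],[0,0,0.05],[0,0,0],[0,0,0],[0,0,0],[0,0,0]],"dr":[[0,0,0],[0,0,0],[0,0,0],[0,0,0],[0,0,0],[0,0,0],[0,0,0]],"claw":[0.1,0.1,0.1,0.1,0.1,0.1,0.1]}' >/dev/null
python3 go.py 502.3 -23.1 18.5 4
```

```text
dr [ 0.   -0.01 -0.01] slide [-0.002 -0.001  0.133] min rows 0.9 clock 16.5 pos [ 0.5028 -0.0233  0.0583] F [-0.6  0.3 -2.1] width 0.222 j [ 0.    0.46 -0.08  2.04  0.06  0.64 -1.62]
```

Run:
```python
from h import *
t=[]
for n,(x,y) in zip(('scene','top'),((357,250),(294,228))):
    im=arm.get_image(n)[:,:,::-1]; cv2.imwrite(f'pics/{n}1.png',im)
    t.append(cv2.resize(im[y-60:y+60,x-60:x+60],(400,400),interpolation=0))
cv2.imwrite('pics/c1.png',np.hstack(t))
```

```text
(no output)
```

View pics/c1.png

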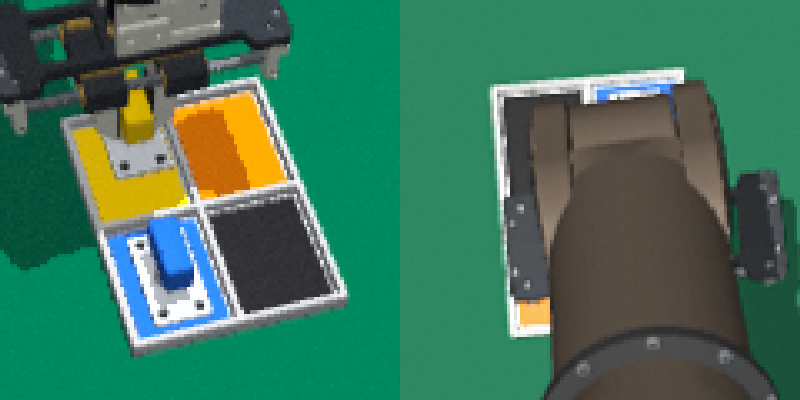

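Blue (left crop, about (170,265)) lies flat and upright in its pocket, and yellow hangs over the yellow pad. Carry on lowering.

```bash
python3 -m pendant '{"slide":[[-0.001,-0.001,0.04],[0,0,0.05],[0,0,0.025],[0,0,0],[0,0,0],[0,0,0.009],[0,0,0.006],[0,0,0.005],[0,0,0],[0,0,0]],"dr":[[0,0,0],[0,0,0],[0,0,0],[0,0,0],[0,0,0],[0,0,0],[0,0,0],[0,0,0],[0,0,0],[0,0,0]],"claw":[0.1,0.1,0.1,0.1,0.1,0.1,0.1,0.1,0.1,0.1]}' 
python3 go.py 502.3 -23.1 18.5 4
```

```text
clock: 17.6
position: [0.5024, -0.0227, 0.0183]
ee_rot: [3.14, 0.109, 0.002]
force: [-5.3, -0.3, 15.9]
width: 0.224
gripper_force: 25.0
dr [ 0.   -0.01 -0.  ] slide [-0.     0.001 -0.001] min rows 0.0 clock 17.6 pos [ 0.5024 -0.0227  0.0183] F [-5.3 -0.3 15.9] width 0.224 j [-0.01  0.53 -0.07  2.07  0.07  0.55 -1.63]
```

```bash
python3 -m pendant '{"slide":[[0,0,-0.001],[0,0,0],[0,0,0],[0,0,0],[0,0,-0.06],[0,0,-0.1],[0,0,-0.1],[0,0,-0.05],[0,0,0],[0,0,0]],"dr":[[0,0,0],[0,0,0],[0,0,0],[0,0,0],[0,0,0],[0,0,0],[0,0,0],[0,0,0],[0,0,0],[0,0,0]],"claw":[0.3,0.4,0.45,0.45,0.45,0.45,0.45,0.45,0.45,0.45]}' >/dev/null
python3 go.py 603.3 -272.7 100 -25
```

```text
dr [ 0.   -0.    4.21] slide [0.658 0.612 0.034] min rows 6.0 clock 18.6 pos [ 0.5019 -0.0228  0.1101] F [-0.2  0.3  0.2] width 0.452 j [ 0.01  0.38 -0.09  2.    0.05  0.76 -1.61]
```

```bash
python3 -m pendant '{"slide":[[0,0,0],[0,0,0],[0,0,0],[0,0,0],[0,0,0],[0,0,0]],"dr":[[0,0,0.7],[0,0,0.95],[0,0,0.95],[0,0,0.95],[0,0,0.66],[0,0,0]],"claw":[0.6,0.6,0.6,0.6,0.6,0.6]}' >/dev/null
python3 -m pendant '{"slide":[[0.05,0.05,0],[0.09,0.083,0],[0.09,0.083,0],[0.09,0.083,0],[0.09,0.083,0],[0.09,0.083,0],[0.09,0.083,0],[0.045,0.042,0],[0.023,0.022,0.034],[0,0,0]],"dr":[[0,0,0],[0,0,0],[0,0,0],[0,0,0],[0,0,0],[0,0,0],[0,0,0],[0,0,0],[0,0,0],[0,0,0]],"claw":[0.6,0.6,0.6,0.6,0.6,0.6,0.6,0.6,0.6,0.6]}' >/dev/null
python3 -m pendant '{"slide":[[0,0,0.05],[0,0,0.05],[0,0,0],[0,0,0],[0,0,0],[0,0,0],[0,0,0]],"dr":[[0,0,0],[0,0,0],[0,0,0],[0,0,0],[0,0,0],[0,0,0],[0,0,0]],"claw":[0.6,0.6,0.6,0.6,0.6,0.6,0.6]}' >/dev/null
python3 go.py 603.3 -272.7 13 -25
```

```text
dr [-0.   -0.01  0.01] slide [-0.002  0.001  0.192] min rows 1.3 clock 20.9 pos [ 0.6038 -0.2726  0.0707] F [ 0.1  0.5 -0.4] width 0.599 j [ 0.29  0.64  0.07  1.64 -0.06  0.86 -1.61]
```

```bash
python3 -m pendant '{"slide":[[-0.001,0.001,0.04],[0,0,0.06],[0,0,0.06],[0,0,0.032],[0,0,0],[0,0,0],[0,0,0],[0,0,0],[0,0,0]],"dr":[[0,0,0],[0,0,0],[0,0,0],[0,0,0],[0,0,0],[0,0,0],[0,0,0],[0,0,0],[0,0,0]],"claw":[0.6,0.6,0.6,0.6,0.6,0.6,0.6,0.6,0.6]}' >/dev/null
python3 go.py 603.3 -272.7 13 -25
python3 -m pendant '{"slide":[[0,0,0],[0,0,0],[0,0,0],[0,0,0],[0,0,0],[0,0,0]],"dr":[[0,0,0],[0,0,0],[0,0,0],[0,0,0],[0,0,0],[0,0,0]],"claw":[0.1,0.1,0.1,0.1,0.1,0.1]}' 25
python3 -m pendant '{"slide":[[0,0,-0.04],[0,0,-0.08],[0,0,-0.1],[0,0,-0.08],[0,0,0],[0,0,0]],"dr":[[0,0,0],[0,0,0],[0,0,0],[0,0,0],[0,0,0],[0,0,0]],"claw":[0.1,0.1,0.1,0.1,0.1,0.1]}' | grep width
python3 go.py 591.1 55.3 100 4
```

```text
dr [-0.   -0.01  0.01] slide [-0.001 -0.     0.001] min rows 0.0 clock 21.8 pos [ 0.6035 -0.2728  0.0132] F [-0.5  0.2  0.3] width 0.603 j [ 0.3   0.71  0.07  1.67 -0.06  0.76 -1.61]
clock: 22.4
position: [0.603, -0.2727, 0.0125]
ee_rot: [3.067, -0.679, -0.0]
force: [0.4, -1.1, 0.0]
width: 0.221
gripper_force: 25.0
width: 0.225
dr [ 0.   -0.01 -4.21] slide [ 0.036 -1.093  0.011] min rows 7.3 clock 23.0 pos [ 0.6033 -0.2727  0.1033] F [-1.   0.6 -1.8] width 0.225 j [ 0.29  0.61  0.08  1.61 -0.06  0.92 -1.61]
```

```bash
python3 -m pendant '{"slide":[[0,0,0],[0,0,0],[0,0,0],[0,0,0],[0,0,0],[0,0,0]],"dr":[[0,0,-0.7],[0,0,-0.95],[0,0,-0.95],[0,0,-0.95],[0,0,-0.66],[0,0,0]],"claw":[0.1,0.1,0.1,0.1,0.1,0.1]}' >/dev/null
python3 -m pendant '{"slide":[[0.003,-0.09,0],[0.004,-0.13,0],[0.004,-0.13,0],[0.004,-0.13,0],[0.004,-0.13,0],[0.005,-0.13,0],[0.005,-0.13,0],[0.005,-0.13,0],[0.002,-0.06,0],[0,-0.033,0]],"dr":[[0,0,0],[0,0,0],[0,0,0],[0,0,0],[0,0,0],[0,0,0],[0,0,0],[0,0,0],[0,0,0],[0,0,0]],"claw":[0.1,0.1,0.1,0.1,0.1,0.1,0.1,0.1,0.1,0.1]}' >/dev/null
python3 -m pendant '{"slide":[[0,0,0],[0,0,0],[0,0,0.05],[0,0,0.05],[0,0,0.05],[0,0,0],[0,0,0],[0,0,0],[0,0,0],[0,0,0]],"dr":[[0,0,0],[0,0,0],[0,0,0],[0,0,0],[0,0,0],[0,0,0],[0,0,0],[0,0,0],[0,0,0],[0,0,0]],"claw":[0.1,0.1,0.1,0.1,0.1,0.1,0.1,0.1,0.1,0.1]}' >/dev/null
python3 go.py 591.1 55.3 18.5 4
```

```text
dr [-0.   -0.01 -0.  ] slide [-0.001 -0.001  0.132] min rows 0.9 clock 25.6 pos [0.5915 0.0551 0.0582] F [-0.2 -0.1 -1.6] width 0.219 j [-0.13  0.57 -0.08  1.82  0.06  0.75 -1.74]
```

```bash
python3 -m pendant '{"slide":[[-0.001,-0.001,0.04],[0,0,0.05],[0,0,0.025],[0,0,0],[0,0,0],[0,0,0.008],[0,0,0.005],[0,0,0.004],[0,0,0],[0,0,0]],"dr":[[0,0,0],[0,0,0],[0,0,0],[0,0,0],[0,0,0],[0,0,0],[0,0,0],[0,0,0],[0,0,0],[0,0,0]],"claw":[0.1,0.1,0.1,0.1,0.1,0.1,0.1,0.1,0.1,0.1]}' 
python3 go.py 591.1 55.3 18.5 4
```

```text
clock: 26.6
position: [0.591, 0.0555, 0.0184]
ee_rot: [-3.14, -0.109, -0.001]
force: [-2.5, -0.4, 5.0]
width: 0.222
gripper_force: 25.0
dr [-0. -0. -0.] slide [ 0.     0.001 -0.   ] min rows 0.0 clock 26.6 pos [0.591  0.0555 0.0184] F [-2.5 -0.4  5. ] width 0.222 j [-0.13  0.63 -0.07  1.84  0.07  0.67 -1.75]
```

```bash
python3 -m pendant '{"slide":[[0,0,0],[0,0,0],[0,0,0],[0,0,0],[0,0,-0.06],[0,0,-0.1],[0,0,-0.1],[0,0,-0.05],[0,0,0],[0,0,0]],"dr":[[0,0,0],[0,0,0],[0,0,0],[0,0,0],[0,0,0],[0,0,0],[0,0,0],[0,0,0],[0,0,0],[0,0,0]],"claw":[0.3,0.4,0.45,0.45,0.45,0.45,0.45,0.45,0.45,0.45]}' >/dev/null
python3 go.py 478.2 446.7 100 33.8
```

```text
dr [ 0.    0.   -4.34] slide [ 0.414 -1.292  0.035] min rows 9.0 clock 27.6 pos [0.5906 0.0554 0.1106] F [ 0.6  0.5 -0.6] width 0.452 j [-0.13  0.5  -0.08  1.78  0.05  0.86 -1.73]
```

```bash
python3 -m pendant '{"slide":[[0,0,0],[0,0,0],[0,0,0],[0,0,0],[0,0,0],[0,0,0]],"dr":[[0,0,-0.7],[0,0,-0.95],[0,0,-0.95],[0,0,-0.95],[0,0,-0.79],[0,0,0]],"claw":[0.6,0.6,0.6,0.6,0.6,0.6]}' >/dev/null
python3 -m pendant '{"slide":[[0.028,-0.09,0],[0.042,-0.13,0],[0.042,-0.13,0],[0.042,-0.13,0],[0.042,-0.13,0],[0.042,-0.13,0],[0.042,-0.13,0],[0.042,-0.13,0],[0.042,-0.13,0],[0.03,-0.1,0]],"dr":[[0,0,0],[0,0,0],[0,0,0],[0,0,0],[0,0,0],[0,0,0],[0,0,0],[0,0,0],[0,0,0],[0,0,0]],"claw":[0.6,0.6,0.6,0.6,0.6,0.6,0.6,0.6,0.6,0.6]}' >/dev/null
python3 -m pendant '{"slide":[[0.02,-0.062,0],[0,0,0.03],[0,0,0.05],[0,0,0.05],[0,0,0],[0,0,0],[0,0,0],[0,0,0],[0,0,0],[0,0,0]],"dr":[[0,0,0],[0,0,0],[0,0,0],[0,0,0],[0,0,0],[0,0,0],[0,0,0],[0,0,0],[0,0,0],[0,0,0]],"claw":[0.6,0.6,0.6,0.6,0.6,0.6,0.6,0.6,0.6,0.6]}' >/dev/null
python3 go.py 478.2 446.7 13 33.8
python3 - <<'E'
from h import *
t=[]
for n,(x,y) in zip(('scene','top'),((357,250),(294,228))):
    im=arm.get_image(n)[:,:,::-1]; cv2.imwrite(f'pics/{n}2.png',im)
    t.append(cv2.resize(im[y-60:y+60,x-60:x+60],(400,400),interpolation=0))
cv2.imwrite('pics/c2.png',np.hstack(t))
E
```

```text
dr [-0.   -0.01  0.  ] slide [-0.001  0.     0.198] min rows 1.3 clock 30.2 pos [0.4783 0.4468 0.0723] F [-0.7  0.1 -0.9] width 0.602 j [-0.68  0.64 -0.23  1.64  0.18  0.88 -1.96]
```

View pics/c2.png

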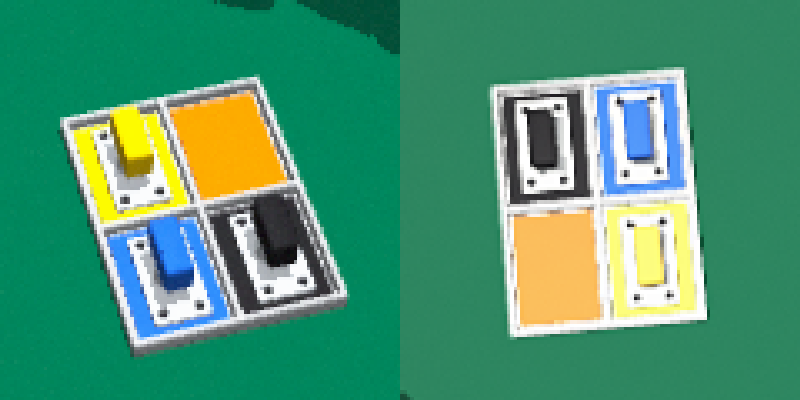

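In the top crop all three lie flat, upright and lengthwise in the right pockets, perhaps a few mm towards +x (image up). I'll measure that before placing orange.

```bash
cat > m2.py <<'E'
import sys; from h import *
k=sys.argv[1]; u=np.array([np.cos(np.radians(4)),np.sin(np.radians(4))]); v=np.array([-u[1],u[0]]); cen=np.array([546.7,16.1])
pk={'orange':(-1,1),'blue':(1,-1),'yellow':(-1,-1),'black':(1,1)}
for n in C:
    im=cv2.cvtColor(cv2.imread(f'pics/{n}{k}.png'),cv2.COLOR_BGR2RGB); m=mask(im,'silver')
    hsv=cv2.cvtColor(im,cv2.COLOR_RGB2HSV)
    gw=np.argwhere(~((hsv[:,:,0]>65)&(hsv[:,:,0]<90)&(hsv[:,:,1]>110)))[:,::-1]
    Q=onplane(n,gw,.014)[:,:2]*1000; s=(abs((Q-cen)@u)<115)&(abs((Q-cen)@v)<90); r=cv2.minAreaRect(Q[s].astype(np.float32))
    print(n,'tray outline@14',np.round(r[0],1),np.round(r[1],1),round(r[2],1))
    p=np.argwhere(m)[:,::-1]; Q=onplane(n,p,.011)[:,:2]*1000
    for c,(i,j) in pk.items():
        t=cen+47*i*u+36*j*v; d=Q-t; s=(abs(d@u)<41)&(abs(d@v)<29)
        if s.sum()<60: continue
        # keep largest blob only, so that wall pixels drop out
        z=np.zeros_like(m); z[p[s][:,1],p[s][:,0]]=1; nn,l,st,_=cv2.connectedComponentsWithStats(z,connectivity=4); b=1+np.argmax(st[1:,4])
        qq=Q[s][l[p[s][:,1],p[s][:,0]]==b]
        r=cv2.minAreaRect(qq.astype(np.float32)); e=np.array(r[0])-t
        print('  ',c,'off along/across',(e@u).round(1),(e@v).round(1),np.round(r[1],1),round(r[2],1))
E
python3 m2.py 2
```

```text
scene tray outline@14 [547.1  16.4] [201.1 151.5] 4.1
   blue off along/across -0.8 1.5 [70.8 39.1] 4.7
   yellow off along/across -1.8 1.8 [71.6 38.9] 4.0
   black off along/across -1.1 1.9 [72.3 40.2] 4.0
top tray outline@14 [546.8  16.2] [195.4 151.1] 3.9
   blue off along/across 0.6 0.4 [71.  39.9] 4.1
   yellow off along/across -0.4 0.7 [71.6 39.9] 3.9
   black off along/across 0.8 0.9 [71.7 41.4] 4.0
```

Plates sit within about 1 mm of the pocket centres in the top view, and within 2 mm in the scene view. Continue with orange.

```bash
python3 -m pendant '{"slide":[[-0.001,0,0.04],[0,0,0.06],[0,0,0.06],[0,0,0.038],[0,0,0],[0,0,0],[0,0,0],[0,0,0],[0,0,0]],"dr":[[0,0,0],[0,0,0],[0,0,0],[0,0,0],[0,0,0],[0,0,0],[0,0,0],[0,0,0],[0,0,0]],"claw":[0.6,0.6,0.6,0.6,0.6,0.6,0.6,0.6,0.6]}' >/dev/null
python3 go.py 478.2 446.7 13 33.8
python3 -m pendant '{"slide":[[0,0,0],[0,0,0],[0,0,0],[0,0,0],[0,0,0],[0,0,0]],"dr":[[0,0,0],[0,0,0],[0,0,0],[0,0,0],[0,0,0],[0,0,0]],"claw":[0.1,0.1,0.1,0.1,0.1,0.1]}' 25
python3 -m pendant '{"slide":[[0,0,-0.04],[0,0,-0.08],[0,0,-0.1],[0,0,-0.08],[0,0,0],[0,0,0]],"dr":[[0,0,0],[0,0,0],[0,0,0],[0,0,0],[0,0,0],[0,0,0]],"claw":[0.1,0.1,0.1,0.1,0.1,0.1]}' | grep width
python3 go.py 497.3 48.4 100 4
```

```text
dr [-0.   -0.01  0.  ] slide [-0.     0.     0.001] min rows 0.0 clock 31.2 pos [0.4783 0.4468 0.0132] F [1.5 0.3 0.2] width 0.598 j [-0.69  0.72 -0.21  1.68  0.2   0.77 -1.98]
clock: 31.8
position: [0.4779, 0.4464, 0.0125]
ee_rot: [3.006, 0.914, -0.0]
force: [-0.2, 0.7, 1.0]
width: 0.222
gripper_force: 25.0
width: 0.221
dr [-0.   -0.01  4.34] slide [-0.029  1.329  0.011] min rows 8.9 clock 32.4 pos [0.4781 0.4466 0.1034] F [-0.8 -0.6 -2.5] width 0.221 j [-0.68  0.61 -0.24  1.62  0.17  0.94 -1.95]
```

```bash
python3 -m pendant '{"slide":[[0,0,0],[0,0,0],[0,0,0],[0,0,0],[0,0,0],[0,0,0]],"dr":[[0,0,0.7],[0,0,0.95],[0,0,0.95],[0,0,0.95],[0,0,0.79],[0,0,0]],"claw":[0.1,0.1,0.1,0.1,0.1,0.1]}' >/dev/null
python3 -m pendant '{"slide":[[-0.002,0.09,0],[-0.003,0.125,0],[-0.003,0.125,0],[-0.003,0.125,0],[-0.003,0.125,0],[-0.003,0.125,0],[-0.003,0.125,0],[-0.003,0.125,0],[-0.003,0.125,0],[-0.003,0.125,0]],"dr":[[0,0,0],[0,0,0],[0,0,0],[0,0,0],[0,0,0],[0,0,0],[0,0,0],[0,0,0],[0,0,0],[0,0,0]],"claw":[0.1,0.1,0.1,0.1,0.1,0.1,0.1,0.1,0.1,0.1]}' >/dev/null
python3 -m pendant '{"slide":[[0,0.07,0],[0,0.044,0],[0,0,0],[0,0,0.05],[0,0,0.05],[0,0,0.05],[0,0,0],[0,0,0],[0,0,0],[0,0,0]],"dr":[[0,0,0],[0,0,0],[0,0,0],[0,0,0],[0,0,0],[0,0,0],[0,0,0],[0,0,0],[0,0,0],[0,0,0]],"claw":[0.1,0.1,0.1,0.1,0.1,0.1,0.1,0.1,0.1,0.1]}' >/dev/null
python3 go.py 497.3 48.4 18.5 4
```

```text
dr [-0.   -0.01  0.  ] slide [-0.001  0.001  0.132] min rows 0.9 clock 35.0 pos [0.4975 0.0486 0.0582] F [-0.1  0.5 -0.5] width 0.223 j [-0.14  0.45 -0.08  2.05  0.06  0.64 -1.76]
```

```bash
python3 -m pendant '{"slide":[[-0.001,0.001,0.04],[0,0,0.05],[0,0,0.025],[0,0,0],[0,0,0],[0,0,0.008],[0,0,0.005],[0,0,0.004],[0,0,0],[0,0,0]],"dr":[[0,0,0],[0,0,0],[0,0,0],[0,0,0],[0,0,0],[0,0,0],[0,0,0],[0,0,0],[0,0,0],[0,0,0]],"claw":[0.1,0.1,0.1,0.1,0.1,0.1,0.1,0.1,0.1,0.1]}' 
python3 go.py 497.3 48.4 18.5 4
```

```text
clock: 36.0
position: [0.4969, 0.0478, 0.0183]
ee_rot: [-3.14, -0.109, -0.001]
force: [-1.8, 0.3, 4.9]
width: 0.221
gripper_force: 25.0
dr [ 0.   -0.01 -0.  ] slide [ 0.001 -0.002 -0.001] min rows 0.0 clock 36.0 pos [0.4969 0.0478 0.0183] F [-1.8  0.3  4.9] width 0.221 j [-0.15  0.52 -0.07  2.08  0.07  0.54 -1.77]
```

Release, raise, and back off to the side for a clear look.

```bash
python3 -m pendant '{"slide":[[0,0,0],[0,0,0],[0,0,0],[0,0,0],[0,0,-0.06],[0,0,-0.1],[0,0,-0.1],[0,0,-0.1],[0,0,0],[0,0,0]],"dr":[[0,0,0],[0,0,0],[0,0,0],[0,0,0],[0,0,0],[0,0,0],[0,0,0],[0,0,0],[0,0,0],[0,0,0]],"claw":[0.3,0.4,0.45,0.45,0.45,0.45,0.45,0.45,0.45,0.45]}' >/dev/null
python3 -m pendant '{"slide":[[0,-0.08,0],[0,-0.12,0],[0,-0.12,0],[0,-0.12,0],[0,-0.12,0],[0,-0.12,0],[0,-0.12,0],[0,-0.12,0],[0,-0.08,0],[0,0,0]],"dr":[[0,0,0],[0,0,0],[0,0,0],[0,0,0],[0,0,0],[0,0,0],[0,0,0],[0,0,0],[0,0,0],[0,0,0]],"claw":[0.45,0.45,0.45,0.45,0.45,0.45,0.45,0.45,0.45,0.45]}'
python3 - <<'E'
from h import *
for n in C: cv2.imwrite(f'pics/{n}3.png',arm.get_image(n)[:,:,::-1])
t=[cv2.imread('pics/top3.png')[168:288,234:354],cv2.imread('pics/scene3.png')[190:310,297:417]]
cv2.imwrite('pics/c3.png',np.hstack([cv2.resize(i,(400,400),interpolation=0) for i in t]))
# direct check of pad rectangles in top view (pad vs plate)
im=cv2.imread('pics/top0.png'); hsv=cv2.cvtColor(im,cv2.COLOR_BGR2HSV).astype(int); H,S,V=[hsv[:,:,i] for i in range(3)]
for c,m,p in (('yellow',(H>20)&(H<38)&(S>70),(310,246)),('black',V<90,(277,211)),('blue',(H>98)&(H<118)&(S>120),(306,209)),('orange',(H>8)&(H<20)&(S>100),(281,248))):
    m=cv2.morphologyEx(m.astype(np.uint8),cv2.MORPH_OPEN,np.ones((3,3),np.uint8))
    yy,xx=np.nonzero(blob(m,p)[2]); r=cv2.minAreaRect((onplane('top',np.c_[xx,yy],.006)[:,:2]*1000).astype(np.float32)); print(c,np.round(r[0],1),np.round(r[1],1),round(r[2],1))
E
python3 m2.py 3
```

```text
clock: 38.0
position: [0.4737, 0.3512, 0.1242]
ee_rot: [-3.138, -0.118, 0.004]
force: [-0.3, -0.5, 0.1]
width: 0.456
gripper_force: 0.0
yellow [502.4 -23.6] [82.3 61. ] 3.9
black [590.9  55.5] [81.3 59.4] 3.9
blue [595.8 -16.6] [81.4 59.6] 4.1
orange [497.7  48.7] [81.9 60.3] 4.0
scene tray outline@14 [547.1  16.5] [201.1 151.3] 4.1
   orange off along/across -1.5 0.0 [71.5 39.3] 4.0
   blue off along/across -0.8 1.5 [70.8 39.1] 4.7
   yellow off along/across -1.8 1.8 [71.6 38.9] 4.0
   black off along/across -1.1 1.9 [72.3 40.2] 4.0
top tray outline@14 [546.6  16.2] [195.9 151. ] 4.0
   orange off along/across -0.2 -0.8 [71.  39.8] 4.0
   blue off along/across 0.6 0.4 [71.  39.9] 4.1
   yellow off along/across -0.4 0.7 [71.6 39.9] 3.9
   black off along/across 0.8 0.9 [71.7 41.4] 4.0
```

View pics/c3.png

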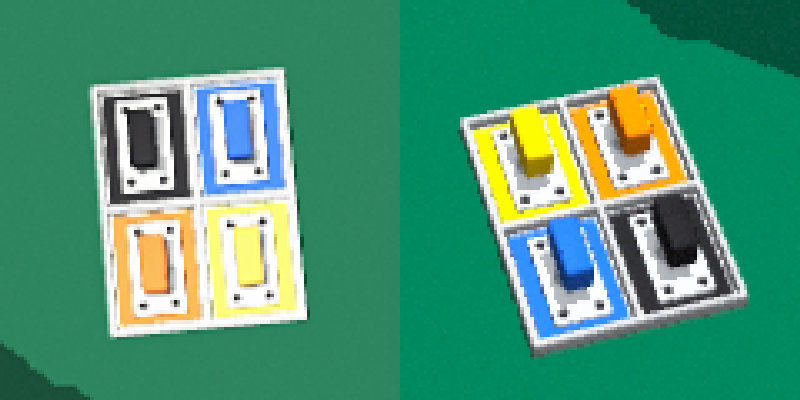

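View pics/scene3.png

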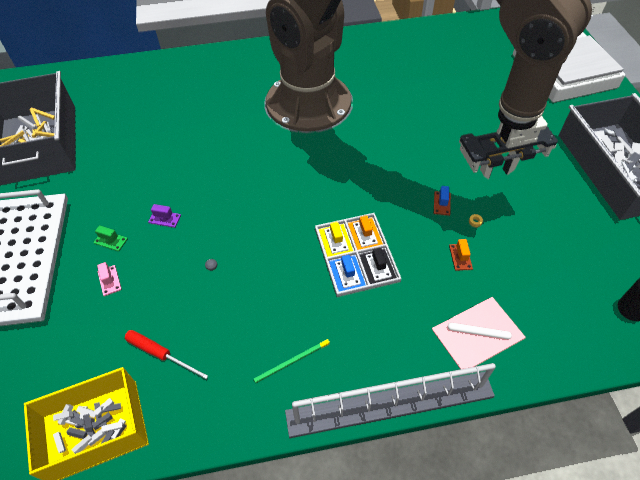

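All four silver latches lie flat and centred within 1–2 mm in their matching pockets. The copper ones are still at (443,200) and (461,254), and the arm is clear at z = 0.12.

```bash
python3 -m pendant '{"slide":[[0,0,0],[0,0,0],[0,0,0],[0,0,0],[0,0,0]],"dr":[[0,0,0],[0,0,0],[0,0,0],[0,0,0],[0,0,0]],"claw":[0.45,0.45,0.45,0.45,0.45]}' | head -1; python3 -c "
from cell import arm; print(arm.sign_off())"
```

```text
clock: 38.6
the job is handed in; nothing more can be done
None
```

The job is handed in at 38.6 s: all four silver latches lie flat and upright in the pockets matching their handles, about 1–2 mm off centre by the cameras, and the copper latches were left untouched.

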